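# Find the bored end of a standoff on a check pin and hold it hole-up

## Task

One end of the blue square aluminium standoff has a deep blind hole, the other only a shallow dimple that looks the same. Find out by feel which end is bored, by standing the standoff up in the gripper and gently raising it against the sprung pin that hangs from the check stand (never drive the pin more than about half way up its travel), and turn it over if it is the wrong end. Finish while still holding it upright under the stand, hole up, raised so that the pin stands well down in the hole and is not pushed up; leave the other things where they are.

Things in the scene. Friction and masses are not known exactly. Their poses are not given: they have to be found in the camera images.
- standoff: blue anodised square aluminium bar, 28 x 28 x 80 mm, 0.1 to 0.2 kg, lying on its side on the worktop at any heading. Origin at its middle, z along its length. Each end has a 14 mm round hole on the axis with a 1.5 mm chamfer: one is 30 mm deep, the other 3 mm; both look dark. Which end (+z or -z) is the deep one is not told: feel for it. Grip it across two parallel flats.
- stand: fixed check stand: base plate 150 x 110 x 12 mm, a 22 mm column 105 mm from the pin, and a level arm 24 mm wide, its underside 255 mm above the worktop, overhanging the pin by 12 mm. Origin on the worktop right under the pin; x points from the pin to the column (away from the robot, heading within 0.3 rad), so the robot's side of the pin is free; z up.
- pin_tip (a point): lower end of the brass check pin, 8 mm in diameter with a round nose, which hangs straight down 45 mm out of the arm; at rest its tip is 210 mm above the worktop. It enters the deep hole with 3 mm to spare all round.
- check_pin (a joint): how far the pin has been pushed up into the arm against its spring, 0 at rest, 0.025 m at its stop. The spring begins at about 1 N and gains 0.2 N per mm (about 6 N at the stop).
- amber_black_cap: bystander: small amber bottle with a black cap, 33 x 33 x 82 mm; origin under its centre
- amber_white_label: bystander: small amber bottle with a white cap, 29 x 28 x 84 mm; origin under its centre
- rack: bystander: black rack full of small vials, 64 x 128 x 42 mm; origin under its centre
- green_jar: bystander: jar with a green lid, 64 x 64 x 71 mm; origin under its centre
- cup: bystander: white plastic cup, 54 mm wide, 28 mm high; origin under its centre
Not all that is in view belongs to the job. Of the things like the standoff, leave any that is green or yellow; of the rest the smaller one is meant.

How it is judged:
By the outcome, as a careful person would: the job done as asked, in the order asked, and still so for the second after the job is handed in, while the arm keeps its last pose, push and grip.
It also fails if it takes over 72 s, if anything falls off the work surface, if the arm or the gripper's body presses on something with over 40 N, if the wrist force passes 120 N, or if a joint passes its speed limit or range.

## Robot

A 6-joint arm with a two-finger parallel gripper is mounted at the origin on a cart in front of the work surface, level with it; the furniture and walls round the work are solid. World frame = base frame: x ahead of the robot, y to its left, z up, the work surface at z = 0. Lengths are in mm, angles in rad, forces in N, time in s.
With the tool pointing down it reaches from about 300 to 775 mm from the base axis. Payload 14.6 kg.
Tool frame: the origin (TCP) lies between the finger pads; the fingertips stand manip.tip_reach ahead of it and the grasp point (between the pads) lies 5 mm behind it (manip.tip_reach is the distance from the TCP to the fingertips, in mm); z points along the fingers, y is the line along which they close (so a half turn about z gives the same grasp; the last joint's range is limited). The gripper opens to 94 mm and grips with 3 to 60 N. Pads are 16 mm wide; open, the fingers measure 119 mm over their backs; the gripper's body (75 mm by 177 mm) begins 78 mm behind the grasp point.
Start: joints at [1.044, 0.3, 1.521, -0, 1.321, -0.067], TCP at [244.069, 492.869, 219.446] pointing down, gripper open.
Joint ranges: [-3.03, 3.03], [-0.79, 2.21], [0.23, 2.52], [-1.04, 4.18], [0, 3.07], [-2.55, 2.55]. Speed limits (rad/s): [2.22, 2.22, 2.57, 3.14, 3.14, 3.14].

## Interface

Orientations are given as [roll, pitch, yaw] about the fixed x, y, z axes, in that order (R = Rz(yaw) Ry(pitch) Rx(roll)).
In Python, from cell import manip gives the robot as it stands. The module is installed in compiled form; this text tells all that it offers.
- The arm moves only by the shell command python3 -m creep 'ROWS' [FORCE]. ROWS is JSON, a list of rows, each a list of 3 entries, a list of its own where there are three numbers: the opening, from -1 (shut) to 1 (fully open), then the shift along the tool's x, y, z in cm, then the turn about the tool's z in units of 5 degrees (1.0 is 5 degrees). In form: [[grip, [tx, ty, tz], roll], ...]. A call has 1 to 12 rows; each row is the pose to reach, as a shift and turn from the pose commanded when the call began, along the tool's axes at that moment; what a row does not reach only later rows make up. A row lasts 1/10 s, in which the tool goes at most 50 mm and 8.59 degrees, less where a joint would pass 70% of its speed; a pose out of reach is approached as far as the arm can. A call with a gripper value outside its range is refused whole. The fingers move at their own pace and stop on an object; FORCE is the grip in N (left out, the last holds). Time passes only in rows, so rows that repeat a pose let the fingers close. It gives the time, the measured TCP pose, the force, the opening and the grip force at its end, in the units of the state.
- manip.read_state(): the state, without advancing time (a new reading comes with each control period).
- manip.camera(name): name is "scene" or "top" or "wrist"; returns the picture (400x640x3 uint8, red, green, blue); there is no depth.
- manip.camera_params(name): a dict with "fovy" (degrees; the focal length in pixels is half the picture's height over the tangent of half this angle, whatever the lens; pixels are square), "cx", "cy" (the principal point, pixels), "k1" (the pictures are not rectified: a ray, as slopes to the right and down, at radius r is drawn at 1 + k1 r^2 times it, then the intrinsics apply), "origin" and "attitude" of the camera in the world. Camera axes: x right, y down, z forward; pixel columns grow to the right and rows downward; lengths in mm; the calibration is good to about 2 mm. A picture is of the moment at which its call begins: read the wrist's pose just before it. camera_params takes no time and is no camera call; for the wrist camera it gives the pose at the moment of the call.
- manip.sign_off(): hands the job in; it is judged then, once.
The state is a dict: "clock": time; "joints": joint angles; "qd": joint speeds; "effort": joint torques, N m; "eef_pos": TCP position; "eef_rot": TCP orientation; "wrist_force": force on the tool from outside, world axes, zero at the start; "moment": the same for the moment, N m; "finger_gap": finger opening in mm; "finger_force": force on a finger pad.
Only numpy, scipy, OpenCV 4.12 (cv2) and the standard library are available. Lean on these libraries where they do the work, as an engineer would, in place of code of your own. Each camera call takes 0.05 s, during which the arm holds its last target. There are 200 camera calls.

## Working session

There is one attempt and no reset: what is moved stays moved. The work goes in short steps, Python scripts to look and compute and a shell command to move; the robot and the scene stay as the last step left them, time stands still between calls to the robot, and variables do not carry over. Pictures are saved under pics/ and viewed, at most 10 in all, crops included, and the job is handed in when it is done.

```bash
mkdir -p pics; python3 - <<'E'
from cell import manip
import cv2
print(manip.read_state(), manip.tip_reach)
for n in("scene","top"):
    im=manip.camera(n); cv2.imwrite(f"pics/{n}0.png",im[:,:,::-1]); print(n,manip.camera_params(n))
print(manip.camera_params("wrist"))
E
```

```text
{'clock': 0.0, 'joints': array([ 1.04441395e+00,  3.00492074e-01,  1.52157976e+00, -2.51703558e-05,
        1.32068989e+00, -6.66294216e-02]), 'qd': array([-0.00154693,  0.00166816, -0.00061022, -0.00020401, -0.00192828,
       -0.00024077]), 'effort': array([ 1.46060679e-04, -5.31794214e+01, -3.52752256e+01,  7.08879204e-02,
        2.41916638e-02, -5.03516742e-05]), 'eef_pos': array([243.94943501, 492.6662024 , 218.87537331]), 'eef_rot': array([-3.14042455e+00, -5.35110696e-05,  2.68184591e+00]), 'wrist_force': array([-0.17122088, -0.72642282,  0.24644701]), 'moment': array([-0.02279416,  0.0356448 ,  0.00152289]), 'finger_force': 0.0, 'finger_gap': 93.94819509033806} 14.0
scene {'fovy': 44.25128240313532, 'cx': 313.60488691303783, 'cy': 197.774335311422, 'k1': 0.009638212736629008, 'origin': array([-394.16495163, -934.22490891,  831.58815461]), 'attitude': array([-2.04355302,  0.00462765, -0.83450071])}
top {'fovy': 43.041065691452374, 'cx': 328.5991293231864, 'cy': 204.83689550655106, 'k1': -0.03488687776284353, 'origin': array([-332.794518  ,   86.10801064, 1698.98174938]), 'attitude': array([-2.61298239, -0.00573582, -1.71950083])}
{'fovy': 58.491193848309194, 'cx': 316.0845496600787, 'cy': 197.523284920893, 'k1': 0.010095015343576118, 'origin': array([181.56345182, 523.58389908, 383.36017932]), 'attitude': array([2.90126743e+00, 7.44123313e-04, 1.11051546e+00])}
```

View pics/scene0.png

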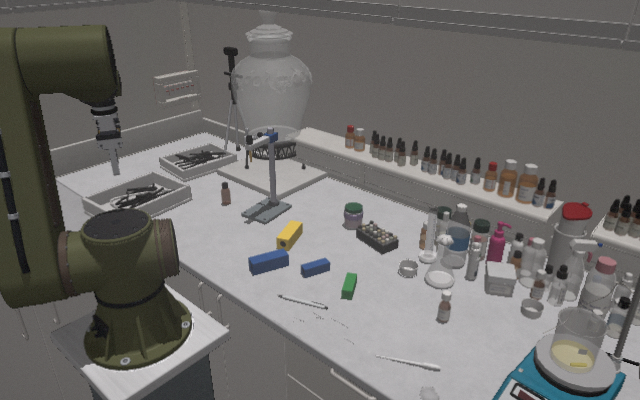

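View pics/top0.png

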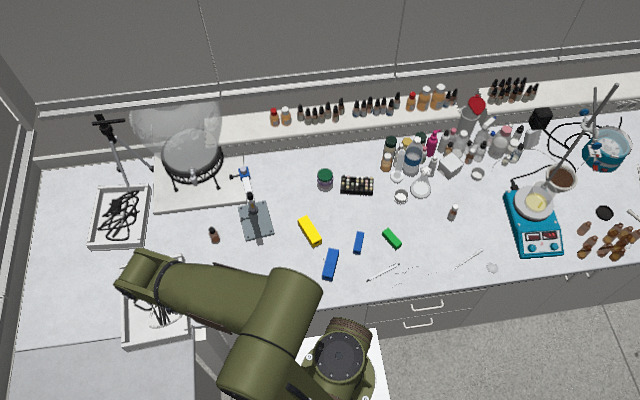

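Small blue bar = standoff, at top (359,243) and scene (315,267). The larger blue one, at top (330,264), is a decoy. The stand is at top (256,220) and scene (267,209).

```bash
cat > h.py <<'E'
import numpy as np, cv2
from scipy.spatial.transform import Rotation as Ro
from cell import manip
def cam(p):
    f=200/np.tan(np.radians(p["fovy"])/2); return f,Ro.from_euler('xyz',p["attitude"]).as_matrix(),np.array(p["origin"])
def ray(p,uv):
    f,R,o=cam(p); d=np.array([(uv[0]-p["cx"])/f,(uv[1]-p["cy"])/f]); s=d.copy()
    for _ in range(10): s=d/(1+p["k1"]*(s@s))
    return o,R@np.array([s[0],s[1],1])
def onz(p,uv,z):
    o,d=ray(p,uv); return o+d*(z-o[2])/d[2]
def tri(*rs):
    A=0;b=0
    for o,d in rs:
        d=d/np.linalg.norm(d); M=np.eye(3)-np.outer(d,d); A=A+M; b=b+M@o
    return np.linalg.solve(A,b)
def proj(p,X):
    f,R,o=cam(p); c=R.T@(np.array(X)-o); s=c[:2]/c[2]; s=s*(1+p["k1"]*(s@s)); return s*f+[p["cx"],p["cy"]]
def blobs(im,lo=(100,110,40),hi=(125,255,255),amin=60):
    m=cv2.inRange(cv2.cvtColor(im,cv2.COLOR_RGB2HSV),lo,hi)
    return [c for c in cv2.findContours(m,cv2.RETR_EXTERNAL,cv2.CHAIN_APPROX_NONE)[0] if cv2.contourArea(c)>amin]
E
python3 - <<'E'
from h import *
T=cv2.imread("pics/top0.png")[:,:,::-1];S=cv2.imread("pics/scene0.png")[:,:,::-1]
for n,im in(("top",T),("scene",S)):
    p=manip.camera_params(n)
    for c in blobs(im):
        r=cv2.minAreaRect(c); print(n,r,cv2.contourArea(c)); 
        for q in cv2.boxPoints(r): print('   ',onz(p,q,28 if n=="top" else 14).round(0))
a=cv2.resize(S[115:225,225:325],None,fx=4,fy=5,interpolation=2)
b=cv2.resize(T[155:245,215:295],None,fx=5,fy=5,interpolation=2)
c=np.zeros((550,800,3),np.uint8);c[:550,:400]=a;c[:450,400:]=b
cv2.imwrite("pics/c1.png",c[:,:,::-1])
E
```

```text
top ((329.97064208984375, 264.11767578125), (11.156637191772461, 31.772165298461914), 14.03624439239502) 317.0
    [339.   4.  28.]
    [454. -41.  28.]
    [437. -78.  28.]
    [324. -32.  28.]
top ((358.1153869628906, 242.423095703125), (7.452412128448486, 21.96500587463379), 11.309932708740234) 137.0
    [ 421. -123.   28.]
    [ 505. -154.   28.]
    [ 495. -180.   28.]
    [ 412. -148.   28.]
scene ((314.9036560058594, 263.678955078125), (5.076479911804199, 26.05287742614746), 73.3007583618164) 99.0
    [ 450. -118.   14.]
    [ 527. -146.   14.]
    [ 511. -166.   14.]
    [ 435. -137.   14.]
scene ((268.0461730957031, 256.1692199707031), (6.8410515785217285, 37.71349334716797), 74.74488067626953) 207.5
    [373.  23.  14.]
    [482. -19.  14.]
    [460. -48.  14.]
    [354.  -6.  14.]
```

View pics/c1.png

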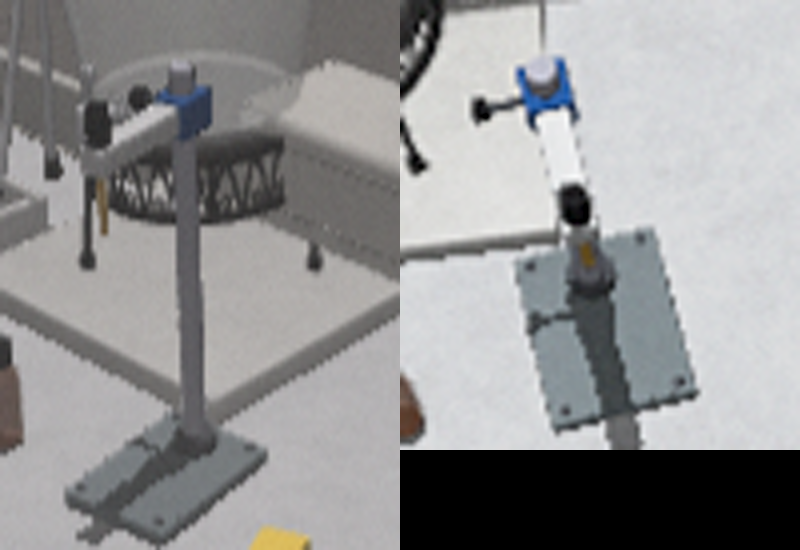

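The pin (brass) is seen in both: its tip is near scene (251,162) and top (253.4,208.6). The plate corners and the column foot are clear as well.

```bash
python3 - <<'E'
from h import *
pt,ps=manip.camera_params("top"),manip.camera_params("scene")
S=lambda u,v:(225+u/4-.5,115+v/5-.5); T=lambda u,v:(215+(u-400)/5-.5,155+v/5-.5)
print("tip tri",tri(ray(ps,S(104,234)),ray(pt,T(592,267))), "S z210",onz(ps,S(104,234),210),"T z210",onz(pt,T(592,267),210))
print("pin top z255",onz(pt,T(582,240),255))
for q in[(514,260),(655,228),(698,395),(555,432)]: print("plate T",onz(pt,T(*q),12))
for q in[(66,495),(160,540),(268,455),(172,412)]: print("plate S",onz(ps,S(*q),12))
print("foot",onz(pt,T(590,285),12),onz(ps,S(194,440),12))
E
```

```text
tip tri [550.94373287 203.09013478 214.43841519] S z210 [560.99719703 212.12003024 210.        ] T z210 [551.25566966 204.30101849 210.        ]
pin top z255 [546.09022388 205.75587268 255.        ]
plate T [683.71464698 278.94330186  12.        ]
plate T [696.59236312 169.15614513  12.        ]
plate T [547.24431946 149.93380191  12.        ]
plate T [531.96130705 257.54364446  12.        ]
plate S [536.02762061 251.81137379  12.        ]
plate S [547.68250873 145.48793404  12.        ]
plate S [693.85642862 162.94412659  12.        ]
plate S [683.278952   276.08010562  12.        ]
foot [653.16041841 222.70284961  12.        ] [666.02693592 228.74202014  12.        ]
```

```bash
python3 -m creep '[[1,[-12,-12,0],-0.3],[1,[-24,-24,0],-0.6],[1,[-36,-36,0],-0.9],[1,[-47.8,-48.2,0],-1.2],[1,[-47.8,-48.2,0],-1.2],[1,[-47.8,-48.2,0],-1.2],[1,[-47.8,-48.2,0],-1.2],[1,[-47.8,-48.2,0],-1.2],[1,[-47.8,-48.2,0],-1.2],[1,[-47.8,-48.2,0],-1.2],[1,[-47.8,-48.2,0],-1.2],[1,[-47.8,-48.2,0],-1.2]]' 20
python3 -m creep '[[1,[0,0,0],0],[1,[0,0,0],0],[1,[0,0,0],0],[1,[0,0,0],0]]'
cat > look.py <<'E'
from h import *; import sys
s=manip.read_state(); p=manip.camera_params("wrist"); im=manip.camera("wrist")
cv2.imwrite(f"pics/{sys.argv[1]}.png",im[:,:,::-1]); print(s["joints"].round(3),s["eef_pos"].round(1),s["eef_rot"].round(4),s["clock"])
for c in blobs(im,(95,110,40),(130,255,255),300):
    r=cv2.minAreaRect(c); print(r,cv2.contourArea(c)); print(np.array([onz(p,q,28)[:2] for q in cv2.boxPoints(r)]).round(1).tolist(),onz(p,r[0],28).round(1))
E
python3 look.py w1
```

```text
clock: 1.3
eef_pos: [433.8, -78.6, 219.4]
eef_rot: [3.142, 0.0, 2.786]
wrist_force: [0.6, 0.8, 0.3]
finger_gap: 93.9
finger_force: 0.0
clock: 1.7
eef_pos: [433.6, -75.3, 219.6]
eef_rot: [3.142, 0.0, 2.788]
wrist_force: [-0.2, 0.5, -0.8]
finger_gap: 94.1
finger_force: 0.0
[-0.255  0.052  1.813  0.     1.277 -1.473] [433.6 -75.3 219.6] [3.1415e+00 2.0000e-04 2.7883e+00] 1.7
((257.0240783691406, 229.53433227539062), (75.46797180175781, 27.41119384765625), 88.66777801513672) 1942.5
[[418.7, -150.0], [427.8, -123.5], [505.7, -152.9], [496.1, -180.9]] [ 461.1 -151.4   28. ]
((338.1015319824219, 127.06732177734375), (40.10514450073242, 116.18531799316406), 1.0708245038986206) 4293.5
[[437.9, -75.9], [333.9, -35.4], [347.6, -0.2], [452.7, -37.9]] [391.  -36.6  28. ]
```

View pics/w1.png

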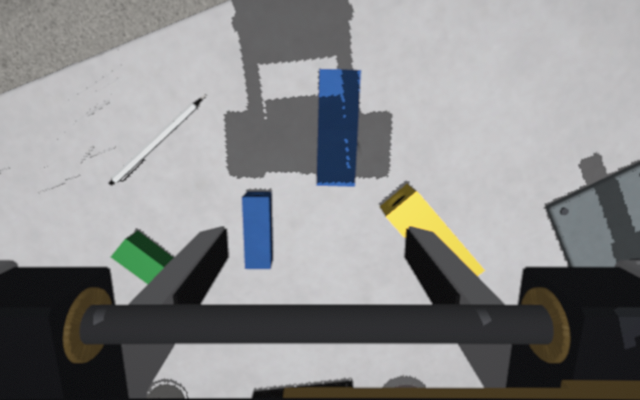

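Wrist view: the standoff is centred at (257,230), with the green one at (150,257) and the yellow one at (435,230). The fingers straddle the standoff clear of both. I'll go there, descend and grasp.

```bash
python3 -m creep '[[0.3,[-2.6,-3.1,0],0],[0.3,[-5.3,-6.2,3],0],[0.3,[-5.3,-6.2,7],0],[0.3,[-5.3,-6.2,11],0],[0.3,[-5.3,-6.2,14],0],[0.3,[-5.3,-6.2,16],0],[0.3,[-5.3,-6.2,18],0],[0.3,[-5.3,-6.2,19.5],0],[0.3,[-5.3,-6.2,20.2],0],[0.3,[-5.3,-6.2,20.2],0],[0.3,[-5.3,-6.2,20.2],0]]'
python3 -m creep '[[-1,[0,0,0],0],[-1,[0,0,0],0],[-1,[0,0,0],0],[-1,[0,0,0],0],[-1,[0,0,0],0],[-1,[0,0,0],0]]' 30
```

```text
clock: 2.85
eef_pos: [462.3, -152.8, 18.1]
eef_rot: [-3.142, 0.001, 2.787]
wrist_force: [-0.5, 0.1, -0.7]
finger_gap: 61.2
finger_force: 0.0
clock: 3.45
eef_pos: [461.9, -153.0, 17.6]
eef_rot: [-3.142, 0.0, 2.787]
wrist_force: [-1.0, 0.9, 2.8]
finger_gap: 27.9
finger_force: 30.0
```

```bash
python3 -m creep '[[-1,[0,0,-5],0],[-1,[0,0,-10],0],[-1,[0,0,-15],0],[-1,[0,0,-20],0],[-1,[0,0,-25],0],[-1,[0,0,-30],0],[-1,[-5,0,-33],0],[-1,[-10,0,-33],0],[-1,[-15,0,-33],0],[-1,[-20,0,-33],0],[-1,[-25,0,-33],0],[-1,[-30,0,-33],0]]'
python3 -m creep '[[-1,[-5,0,0],0],[-1,[-10,0,0],0],[-1,[-10,0,0],0],[-1,[-10,0,0],0]]'
python3 - <<'E'
from h import *
s=manip.read_state();print(s["joints"].round(3),s["eef_pos"].round(1),s["eef_rot"].round(3))
p=manip.camera_params("top")
for u in[(360,110),(360,70),(450,90)]:print(onz(p,u,0).round(),onz(p,u,120).round())
E
```

```text
clock: 4.65
eef_pos: [702.0, -242.2, 348.0]
eef_rot: [3.142, -0.002, 2.786]
wrist_force: [0.3, 0.1, -0.1]
finger_gap: 27.7
finger_force: 30.0
clock: 5.05
eef_pos: [747.8, -260.2, 325.4]
eef_rot: [3.141, 0.032, 2.786]
wrist_force: [0.4, 0.8, -1.0]
finger_gap: 27.6
finger_force: 30.0
[-0.382  0.971  0.236  0.002  1.904 -1.597] [ 747.8 -260.2  325.4] [3.141 0.032 2.786]
[1101. -277.    0.] [1000. -251.  120.]
[1338. -320.    0.] [1220. -292.  120.]
[1160. -700.    0.] [1054. -644.  120.]
```

The documented "approach as far as the arm can" behaviour tilts the tool outwards at the reach limit. I'll push further out and see how it goes.

```bash
python3 -m creep '[[-1,[-5,0,0],0],[-1,[-10,0,0],0],[-1,[-15,0,0],0],[-1,[-20,0,0],0],[-1,[-20,0,0],0]]'
python3 - <<'E'
from h import *
s=manip.read_state();print(s["joints"].round(3),s["eef_pos"].round(1),s["eef_rot"].round(3))
E
```

```text
clock: 5.55
eef_pos: [773.0, -271.9, 282.0]
eef_rot: [3.14, 0.066, 2.786]
wrist_force: [0.3, 0.7, -1.7]
finger_gap: 27.8
finger_force: 30.0
[-0.384  1.027  0.235  0.003  1.814 -1.599] [ 773.  -271.9  282. ] [3.14  0.066 2.786]
```

```bash
python3 -m creep '[[-1,[10,0,-1],0],[-1,[10,0,-1],0],[-1,[15,0,-2],0],[-1,[15,0,-2],0],[-1,[20,0,-3],0],[-1,[20,0,-3],0]]'
python3 - <<'E'
from h import *
s=manip.read_state();print(s["joints"].round(3),s["eef_pos"].round(1),s["eef_rot"].round(3))
E
```

```text
clock: 6.15
eef_pos: [581.7, -200.8, 300.1]
eef_rot: [3.141, 0.067, 2.786]
wrist_force: [0.7, 0.3, -0.0]
finger_gap: 27.7
finger_force: 30.0
[-0.393  0.366  1.25   0.004  1.458 -1.609] [ 581.7 -200.8  300.1] [3.141 0.067 2.786]
```

Tilt is retained, so it can be ratcheted. I'll fit the planar arm geometry to choose where and which way to push.

```bash
cat > fk.py <<'E'
import numpy as np
D=[(.3005,1.5216,1.3207,549.7,218.9),(.052,1.813,1.277,440.1,219.6),(.971,.236,1.904,791.7,325.4),(1.027,.235,1.814,819.4,282),(.366,1.25,1.458,615.4,300.1)]
A=[];b=[]
for a,c,e,r,z in D:
    A+=[[1,0,np.sin(a),np.sin(a+c),np.cos(a+c),np.sin(a+c+e)],[0,1,np.cos(a),np.cos(a+c),-np.sin(a+c),np.cos(a+c+e)]];b+=[r,z]
A=np.array(A);b=np.array(b);x,res,rk,sv=np.linalg.lstsq(A,b,rcond=1e-4)
if __name__=="__main__": print(x.round(1),rk,sv.round(3),(A@x-b).round(1))
E
python3 fk.py
```

```text
[  3.5 221.  422.2 446.2  42.4 253.2] 6 [4.268 3.244 1.025 0.452 0.093 0.037] [ 0.   0.2 -0.1 -0.1  0.1 -0.  -0.1  0.   0.1 -0. ]
```

```bash
cat > ik.py <<'E'
import numpy as np
from scipy.spatial.transform import Rotation as Ro
from scipy.optimize import least_squares
X=dict(a=3.5,h=221,L1=422.2,L2=446.2,o=42.4,L3=253.2)
lo=np.array([-3.03,-.79,.23,-1.04,0,-2.55]);hi=np.array([3.03,2.21,2.52,4.18,3.07,2.55])
def fk(q):
    r=lambda ax,a:Ro.from_euler(ax,a)
    s=r('z',q[0]);p=np.array([0,0,X['h']])+s.apply([X['a'],0,0])
    A=s*r('y',q[1]);p=p+A.apply([0,0,X['L1']])
    B=A*r('y',q[2]);p=p+B.apply([X['o'],0,X['L2']]) if False else p+B.apply([0,0,X['L2']])+B.apply([-X['o'],0,0])*-1
    C=B*r('z',q[3])*r('y',q[4])*r('z',q[5]+np.pi/2);return p+C.apply([0,0,X['L3']]),C
def ik(p,R,q0):
    f=lambda q:np.r_[(fk(q)[0]-p)/300,(fk(q)[1]*R.inv()).as_rotvec()]
    s=least_squares(f,np.clip(q0,lo+1e-4,hi-1e-4),bounds=(lo,hi));return s.x,s.cost
E
python3 - <<'E'
from ik import *
from cell import manip
s=manip.read_state();p,R=fk(s["joints"]);print(p.round(1),s["eef_pos"].round(1),R.as_euler('xyz').round(3),s["eef_rot"].round(3))
for az in(.5,.75,1.):
  for sg in(1,-1):
    z=np.array([np.cos(az),np.sin(az),0]);x=np.array([0,0,sg]);R=Ro.from_matrix(np.c_[x,np.cross(z,x),z])
    for q60 in(1.5,-1.5): q,c=ik(np.array([552,204,190]),R,[.1,.4,2.2,2.4,1.2,q60]);print(az,sg,q.round(2),round(c,5))
E
```

```text
[ 568.7 -235.1  300. ] [ 581.7 -200.8  300.1] [3.141 0.067 2.786] [3.141 0.067 2.786]
0.5 1 [ 0.25  0.42  2.25  2.86  1.12 -1.44] 0.0
0.5 1 [ 0.25  0.42  2.25  2.86  1.12 -1.44] 0.0
0.5 -1 [0.25 0.42 2.25 2.86 1.12 1.7 ] 0.0
0.5 -1 [ 0.38 -0.02  2.1   0.74  0.   -2.34] 0.16888
0.75 1 [ 0.09  0.45  2.18  2.41  1.18 -1.24] 0.0
0.75 1 [ 0.09  0.45  2.18  2.41  1.18 -1.24] 0.0
0.75 -1 [0.09 0.45 2.18 2.41 1.18 1.9 ] 0.0
0.75 -1 [ 0.43 -0.02  2.1   0.78  0.   -2.43] 0.21879
1.0 1 [-0.02  0.51  2.06  2.05  1.29 -1.07] 0.0
1.0 1 [-0.02  0.51  2.06  2.05  1.29 -1.07] 0.0
1.0 -1 [-0.02  0.51  2.06  2.05  1.29  2.07] 0.0
1.0 -1 [ 0.4  -0.02  2.05  0.85  0.18 -2.55] 0.30919
```

```bash
sed -i "s/p=np.array(\[0,0,X\['h'\]\])+s.apply(\[X\['a'\],0,0\])/p=np.array([0,0,X['h']])+s.apply([X['a'],37,0])/" ik.py
cat > go.py <<'E'
import sys,numpy as np
from cell import manip
from scipy.spatial.transform import Rotation as Ro
s=manip.read_state();R=Ro.from_euler('xyz',s["eef_rot"]);M=R.as_matrix()
print("t",s["clock"],"q",s["joints"].round(3),"p",s["eef_pos"].round(1),"gap",round(s["finger_gap"],1));print("x",M[:,0].round(3),"y",M[:,1].round(3),"z",M[:,2].round(3),"F",s["wrist_force"].round(1))
if len(sys.argv)>3: print("shift cm",(M.T@(np.array(sys.argv[1:4],float)-s["eef_pos"])/10).round(2))
E
python3 go.py 304 332 600
```

```text
t 6.15 q [-0.393  0.366  1.25   0.004  1.458 -1.609] p [ 581.7 -200.8  300.1] gap 27.7
x [-0.935  0.347 -0.067] y [0.348 0.938 0.001] z [ 0.063 -0.022 -0.998] F [ 0.7  0.3 -0. ]
shift cm [ 42.44  40.34 -32.88]
```

```bash
python3 -m creep '[[-1,[4,4,-6],1.7],[-1,[8,8,-10],3.4],[-1,[12,12,-14],5.1],[-1,[16,16,-18],6.8],[-1,[20,20,-20],8.5],[-1,[24,24,-22],10.2],[-1,[28,28,-24],11.9],[-1,[32,32,-26],13.6],[-1,[36,36,-28],15.3],[-1,[40,40,-30],17],[-1,[42.4,40.3,-32.9],18.7],[-1,[42.4,40.3,-32.9],20.4]]'
python3 go.py 304 332 600
```

```text
clock: 7.35
eef_pos: [361.4, 238.8, 554.2]
eef_rot: [3.076, -0.01, 1.113]
wrist_force: [0.9, -0.3, -1.7]
finger_gap: 27.6
finger_force: 30.0
t 7.35 q [ 0.529  0.007  1.097 -0.054  1.993  0.963] p [361.4 238.8 554.2] gap 27.6
x [0.442 0.897 0.01 ] y [ 0.895 -0.441  0.066] z [ 0.063 -0.02  -0.998] F [ 0.9 -0.3 -1.7]
shift cm [ 5.86 -8.95 -5.13]
```

```bash
python3 -m creep '[[-1,[3,-4.5,-3],1.7],[-1,[5.9,-9,-5.1],3.4],[-1,[5.9,-9,-5.1],4.2],[-1,[5.9,-9,-5.1],4.2]]'; python3 go.py
python3 -m creep '[[-1,[3.8,0,-3.2],0],[-1,[7.6,0,-6.4],0],[-1,[11.4,0,-9.6],0],[-1,[15.2,0,-12.8],0],[-1,[19,0,-16],0],[-1,[22.8,0,-19.2],0],[-1,[26.6,0,-22.4],0],[-1,[30.4,0,-25.6],0]]'; python3 go.py
```

```text
clock: 7.75
eef_pos: [303.0, 333.2, 599.6]
eef_rot: [3.084, -0.033, 0.753]
wrist_force: [0.6, -0.3, -1.8]
finger_gap: 27.7
finger_force: 30.0
t 7.75 q [ 0.785  0.109  0.878 -0.068  2.123  1.567] p [303.  333.2 599.6] gap 27.7
x [0.73  0.683 0.033] y [ 0.681 -0.73   0.057] z [ 0.063 -0.019 -0.998] F [ 0.6 -0.3 -1.8]
clock: 8.55
eef_pos: [374.0, 396.3, 645.1]
eef_rot: [3.084, -0.057, 0.754]
wrist_force: [-0.6, -0.7, -1.2]
finger_gap: 27.8
finger_force: 30.0
t 8.55 q [ 0.775  0.495  0.235 -0.083  2.354  1.533] p [374.  396.3 645.1] gap 27.8
x [0.728 0.684 0.057] y [ 0.681 -0.73   0.057] z [ 0.081 -0.003 -0.997] F [-0.6 -0.7 -1.2]
```

```bash
python3 -m creep '[[-1,[20,0,-10],0]]' | grep rot; python3 -m creep '[[-1,[20,0,-10],0]]'| grep rot;python3 -m creep '[[-1,[5,0,-3],0]]'| grep rot;python3 -m creep '[[-1,[5,0,-3],0]]'| grep rot; python3 go.py
python3 -m creep '[[-1,[20,0,-10],0],[-1,[20,0,-10],0]]'| grep rot;python3 -m creep '[[-1,[20,0,-10],0],[-1,[20,0,-10],0]]'| grep rot;  python3 go.py
```

```text
eef_rot: [3.085, -0.079, 0.756]
eef_rot: [3.085, -0.1, 0.757]
eef_rot: [3.085, -0.121, 0.758]
eef_rot: [3.085, -0.145, 0.759]
t 8.95 q [ 0.767  0.543  0.235 -0.072  2.218  1.535] p [416.4 431.7 620.8] gap 27.7
x [0.718 0.681 0.144] y [ 0.681 -0.73   0.056] z [ 0.143  0.058 -0.988] F [-0.1 -0.  -1.4]
eef_rot: [3.085, -0.171, 0.761]
eef_rot: [3.085, -0.197, 0.762]
t 9.35 q [ 0.762  0.579  0.235 -0.066  2.13   1.535] p [444.8 454.7 602.7] gap 27.7
x [0.709 0.677 0.196] y [ 0.681 -0.73   0.055] z [ 0.181  0.094 -0.979] F [ 0.5  0.1 -2.1]
```

```bash

python3 -m creep '[[-1,[4,0,-3.5],0]]' >/dev/null; python3 -m creep '[[-1,[4,0,-3.5],0]]' >/dev/null; python3 -m creep '[[-1,[4,0,-3.5],0]]' >/dev/null; python3 -m creep '[[-1,[4,0,-3.5],0]]' >/dev/null; python3 go.py
python3 -m creep '[[-1,[4,0,-3],0]]' >/dev/null; python3 -m creep '[[-1,[4,0,-3],0]]' >/dev/null; python3 -m creep '[[-1,[4,0,-3],0]]' >/dev/null; python3 -m creep '[[-1,[4,0,-3],0]]' >/dev/null; python3 -m creep '[[-1,[4.5,0,-2],0]]' >/dev/null; python3 -m creep '[[-1,[4.5,0,-2],0]]' >/dev/null; python3 -m creep '[[-1,[4.5,0,-2],0]]' >/dev/null; python3 -m creep '[[-1,[4.5,0,-2],0]]' >/dev/null; python3 go.py
```

```text
t 9.75 q [ 0.762  0.536  0.235 -0.062  2.067  1.535] p [443.5 453.9 633.6] gap 28.2
x [0.687 0.664 0.297] y [ 0.682 -0.73   0.054] z [ 0.253  0.165 -0.953] F [ 0.7  0.6 -1.4]
t 10.55 q [ 0.759  0.497  0.236 -0.052  1.893  1.535] p [461.  470.5 676.5] gap 27.6
x [0.618 0.613 0.492] y [ 0.682 -0.729  0.053] z [ 0.391  0.303 -0.869] F [-0.4 -0.2 -2. ]
```

```bash

python3 -m creep '[[-1,[4.6,0,-1.9],0]]' >/dev/null; python3 -m creep '[[-1,[4.6,0,-1.9],0]]' >/dev/null; python3 -m creep '[[-1,[4.6,0,-1.9],0]]' >/dev/null; python3 -m creep '[[-1,[4.6,0,-1.9],0]]' >/dev/null; python3 -m creep '[[-1,[4.6,0,-1.9],0]]' >/dev/null; python3 -m creep '[[-1,[4.6,0,-1.9],0]]' >/dev/null; 
python3 -m creep '[[-1,[4.9,0,-1],0]]' >/dev/null; python3 -m creep '[[-1,[4.9,0,-1],0]]' >/dev/null; python3 -m creep '[[-1,[4.9,0,-1],0]]' >/dev/null; python3 -m creep '[[-1,[4.9,0,-1],0]]' >/dev/null; python3 -m creep '[[-1,[4.9,0,-1],0]]' >/dev/null; python3 -m creep '[[-1,[4.9,0,-1],0]]' >/dev/null; python3 go.py
python3 -m creep '[[-1,[5,0,0],0]]' >/dev/null; python3 -m creep '[[-1,[5,0,0],0]]' >/dev/null; python3 -m creep '[[-1,[5,0,0],0]]' >/dev/null; python3 -m creep '[[-1,[5,0,0],0]]' >/dev/null; python3 -m creep '[[-1,[5,0,0],0]]' >/dev/null; python3 -m creep '[[-1,[5,0,0],0]]' >/dev/null; python3 -m creep '[[-1,[5,0,0],0]]' >/dev/null; python3 -m creep '[[-1,[5,0,0],0]]' >/dev/null;  python3 go.py
```

```text
t 11.75 q [ 0.758  0.448  0.236 -0.037  1.593  1.534] p [484.8 496.  758.5] gap 27.8
x [0.447 0.473 0.76 ] y [ 0.683 -0.729  0.052] z [ 0.578  0.496 -0.648] F [ 0.3  0.2 -1.9]
t 12.55 q [ 0.756  0.443  0.236 -0.026  1.362  1.532] p [505.5 518.  811.4] gap 27.9
x [0.299 0.343 0.891] y [ 0.683 -0.728  0.051] z [ 0.666  0.593 -0.452] F [-0.2  1.3 -1.3]
```

```bash

python3 -m creep '[[-1,[4.9,0,1],0]]' >/dev/null; python3 -m creep '[[-1,[4.9,0,1],0]]' >/dev/null; python3 -m creep '[[-1,[4.9,0,1],0]]' >/dev/null; python3 -m creep '[[-1,[4.9,0,1],0]]' >/dev/null; python3 -m creep '[[-1,[4.9,0,1],0]]' >/dev/null; python3 -m creep '[[-1,[4.9,0,1],0]]' >/dev/null; python3 -m creep '[[-1,[4.9,0,1],0]]' >/dev/null; python3 -m creep '[[-1,[4.9,0,1],0]]' >/dev/null; python3 go.py
python3 -m creep '[[-1,[4.6,0,1.9],0]]' >/dev/null; python3 -m creep '[[-1,[4.6,0,1.9],0]]' >/dev/null; python3 -m creep '[[-1,[4.6,0,1.9],0]]' >/dev/null; python3 -m creep '[[-1,[4.6,0,1.9],0]]' >/dev/null; python3 -m creep '[[-1,[4.6,0,1.9],0]]' >/dev/null; python3 go.py
```

```text
t 13.35 q [ 0.755  0.439  0.236 -0.015  1.135  1.528] p [517.  532.1 868.3] gap 27.6
x [0.139 0.198 0.97 ] y [ 0.683 -0.728  0.051] z [ 0.717  0.656 -0.237] F [-0.2 -0.4 -2.4]
t 13.85 q [ 0.754  0.446  0.236 -0.007  0.992  1.524] p [524.  540.6 899.2] gap 27.3
x [0.04  0.108 0.993] y [ 0.684 -0.728  0.051] z [ 0.729  0.677 -0.103] F [ 0.3  0.1 -0.8]
```

```bash

python3 -m creep '[[-1,[4.6,0,1.9],0]]' >/dev/null; python3 -m creep '[[-1,[4.6,0,1.9],0]]' >/dev/null; python3 -m creep '[[-1,[4.6,0,1.9],0]]' >/dev/null; python3 go.py 430 80 330
python3 - <<'E'
from ik import *
from cell import manip
s=manip.read_state();q=s["joints"];p,R=fk(q);print(p.round(),s["eef_pos"].round(1))
R=Ro.from_euler('xyz',s["eef_rot"]);p0=s["eef_pos"]
W=[p0,[430,300,600],[430,100,450],[430,80,330],[480,135,190],[552,204,185]]
for a,b in zip(W[:-1],W[1:]):
    for t in(.34,.67,1): 
        pt=np.array(a)*(1-t)+np.array(b)*t;q,c=ik(pt,R,q);print(pt.round(),q.round(2),round(c,5))
E
```

```text
t 14.15 q [ 0.755  0.434  0.235 -0.003  0.926  1.521] p [517.8 536.5 925.2] gap 27.5
x [-0.017  0.054  0.998] y [ 0.684 -0.728  0.051] z [ 0.73   0.683 -0.025] F [ 0.2 -0.2 -1.1]
shift cm [-61.76  24.18 -36.12]
[517. 537. 921.] [517.8 536.5 925.2]
[488. 456. 815.] [ 0.66 -0.    1.07  0.18  0.53  1.36] 0.0
[459. 378. 707.] [ 0.53 -0.25  1.54  0.63  0.38  0.91] 0.0
[430. 300. 600.] [ 0.34 -0.44  1.91  1.29  0.43  0.25] 0.0
[430. 232. 549.] [ 0.09 -0.5   2.05  1.52  0.66 -0.  ] 0.0
[430. 166. 500.] [-0.18 -0.5   2.17  1.61  0.93 -0.16] 0.0
[430 100 450] [-0.43 -0.42  2.24  1.64  1.19 -0.31] 0.0
[430.  93. 409.] [-0.46 -0.36  2.3   1.68  1.23 -0.43] 0.0
[430.  87. 370.] [-0.48 -0.28  2.35  1.71  1.26 -0.57] 0.0
[430  80 330] [-0.5  -0.18  2.39  1.74  1.3  -0.71] 0.0
[447.  99. 282.] [-0.41 -0.02  2.41  1.86  1.28 -0.91] 0.0
[464. 117. 236.] [-0.33  0.16  2.4   1.97  1.29 -1.09] 0.0
[480 135 190] [-0.25  0.34  2.36  2.08  1.32 -1.25] 0.0
[504. 158. 188.] [-0.16  0.38  2.31  2.17  1.27 -1.25] 0.0
[528. 181. 187.] [-0.08  0.41  2.25  2.24  1.23 -1.25] 0.0
[552 204 185] [-0.02  0.45  2.18  2.3   1.19 -1.25] 0.0
```

```bash
for w in "430 300 600" "430 100 450" "430 80 330" "470 125 160"; do python3 go.py $w | tail -1; done
```

```text
shift cm [-33.6    9.55 -21.76]
shift cm [-49.67  23.34 -35.06]
shift cm [-61.76  24.18 -36.12]
shift cm [-78.55  22.77 -29.71]
```

```bash
python3 -m creep '[[-1,[-4,1.2,-2.6],0],[-1,[-8,2.4,-5.2],0],[-1,[-12,3.6,-7.8],0],[-1,[-16,4.8,-10.4],0],[-1,[-20,6,-13],0],[-1,[-24,7.2,-15.6],0],[-1,[-28,8.4,-18.2],0],[-1,[-33.6,9.6,-21.8],0],[-1,[-33.6,9.6,-21.8],0],[-1,[-33.6,9.6,-21.8],0],[-1,[-33.6,9.6,-21.8],0]]'; for w in "430 100 450" "430 80 330" "470 125 160"; do python3 go.py $w | tail -4; done
```

```text
clock: 15.25
eef_pos: [429.0, 297.3, 597.5]
eef_rot: [2.056, -1.513, 1.837]
wrist_force: [0.7, 0.2, -1.4]
finger_gap: 27.8
finger_force: 30.0
t 15.25 q [ 0.334 -0.442  1.922  1.306  0.432  0.227] p [429.  297.3 597.5] gap 27.8
x [-0.015  0.056  0.998] y [ 0.682 -0.73   0.051] z [ 0.731  0.682 -0.027] F [ 0.7  0.2 -1.4]
shift cm [-15.83  13.71 -12.98]
t 15.25 q [ 0.334 -0.442  1.922  1.306  0.432  0.227] p [429.  297.3 597.5] gap 27.8
x [-0.015  0.056  0.998] y [ 0.682 -0.73   0.051] z [ 0.731  0.682 -0.027] F [ 0.7  0.2 -1.4]
shift cm [-27.92  14.56 -14.02]
t 15.25 q [ 0.334 -0.442  1.922  1.306  0.432  0.227] p [429.  297.3 597.5] gap 27.8
x [-0.015  0.056  0.998] y [ 0.682 -0.73   0.051] z [ 0.731  0.682 -0.027] F [ 0.7  0.2 -1.4]
shift cm [-44.7   13.13  -7.56]
```

```bash
python3 -m creep '[[-1,[-4,3.4,-3.2],0.3],[-1,[-8,6.8,-6.4],0.6],[-1,[-12,10.2,-9.6],0.6],[-1,[-15.8,13.7,-13],0.6],[-1,[-20,14,-13.4],0.6],[-1,[-24,14.3,-13.8],0.6],[-1,[-28,14.6,-14],0.6],[-1,[-32,14.4,-13],0.6],[-1,[-36,14,-11],0.6],[-1,[-40,13.6,-9.5],0.6],[-1,[-44.7,13.1,-7.6],0.6],[-1,[-44.7,13.1,-7.6],0.6]]'; python3 -m creep '[[-1,[0,0,0],0],[-1,[0,0,0],0]]' ; python3 go.py 552 204 160
```

```text
clock: 16.45
eef_pos: [470.6, 127.7, 157.5]
eef_rot: [-2.965, -1.537, 0.576]
wrist_force: [0.3, 0.8, -1.7]
finger_gap: 28.0
finger_force: 30.0
clock: 16.65
eef_pos: [470.9, 126.6, 162.8]
eef_rot: [-3.13, -1.543, 0.741]
wrist_force: [-0.3, 0.2, -2.0]
finger_gap: 27.6
finger_force: 30.0
t 16.65 q [-0.298  0.433  2.376  2.059  1.382 -1.278] p [470.9 126.6 162.8] gap 27.6
x [0.02  0.018 1.   ] y [ 0.684 -0.73  -0.   ] z [ 0.73   0.683 -0.027] F [-0.3  0.2 -2. ]
shift cm [ 0.02 -0.1  11.21]
```

```bash
python3 - <<'E'
from h import *
for n in("wrist","scene"):
    p=manip.camera_params(n);im=manip.camera(n)
    cv2.imwrite(f"pics/{n}5.png",im[:,:,::-1])
    print(n,proj(p,[552,204,210]),manip.camera_params(n)["origin"].round())
a=cv2.imread("pics/wrist5.png");b=cv2.imread("pics/scene5.png")[120:240,180:310]
c=np.zeros((600,640,3),np.uint8);c[:400]=a;b=cv2.resize(b,None,fx=1.6,fy=1.6);c[405:405+b.shape[0],:b.shape[1]]=b
cv2.imwrite("pics/c5.png",c)
E
```

```text
wrist [315.78716849 133.94085826] [351.  15. 235.]
scene [250.06351123 162.76192153] [-394. -934.  832.]
```

View pics/c5.png

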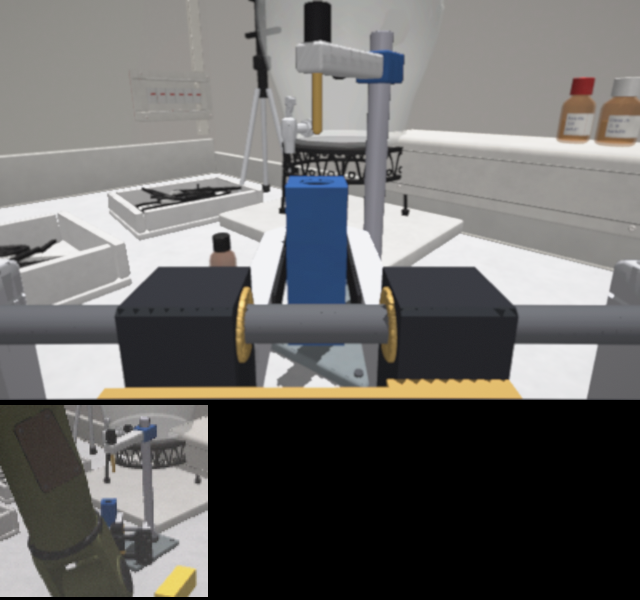

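The pin tip is at wrist pixel (317,133) and the bar's hole is at (317,182), so they are laterally aligned. I need the depth.

```bash
python3 - <<'E'
from h import *
pt,ps,pw=[manip.camera_params(n) for n in("top","scene","wrist")]
S=lambda u,v:(225+u/4-.5,115+v/5-.5); T=lambda u,v:(215+(u-400)/5-.5,155+v/5-.5)
w=ray(pw,(317,133.5));s=ray(ps,S(104,236));t=ray(pt,T(591.5,269))
for n,k in(("wst",(w,s,t)),("ws",(w,s)),("wt",(w,t)),("st",(s,t))):print(n,tri(*k).round(1))
# brass centroid lines
for n,p in(("scene",ps),("wrist",pw)):
    im=cv2.cvtColor(cv2.imread(f"pics/{n}5.png"),cv2.COLOR_BGR2HSV);m=cv2.inRange(im,(12,90,60),(28,255,255))
    if n=="scene": m[:, :240]=0;m[:,262:]=0;m[:145]=0;m[172:]=0
    else: m[:60]=0;m[145:]=0;m[:,:300]=0;m[:,335:]=0
    ys,xs=np.nonzero(m); print(n,xs.mean(),ys.min(),ys.max(),[ (y,xs[ys==y].mean()) for y in (ys.min(),ys.max())])
# bar top: corners in wrist
im=cv2.imread("pics/wrist5.png")[:,:,::-1]
m=cv2.inRange(cv2.cvtColor(im,cv2.COLOR_RGB2HSV),(100,110,30),(125,255,255));m[:165]=0;m[:,:270]=0;m[:,370:]=0
for y in(179,181,184,188,195,220):
    x=np.nonzero(m[y])[0];x.size and print(y,x.min(),x.max())
E
```

```text
wst [551.7 203.5 211.9]
ws [557.5 207.8 210.9]
wt [550.8 203.5 210.9]
st [550.8 203.5 212.8]
scene 250.3846153846154 152 161 [(np.int64(152), np.float64(249.5)), (np.int64(161), np.float64(251.0))]
wrist 316.96840148698885 73 133 [(np.int64(73), np.float64(317.0)), (np.int64(133), np.float64(316.5))]
179 289 344
181 288 346
184 285 347
188 285 346
195 285 346
220 287 345
```

```bash
python3 - <<'E'
from h import *
p=manip.camera_params("wrist");t=np.array([470.9,126.6,0]);z=np.array([.73,.683,0])
for h in(196,200,204,208):print(h,proj(p,t+z*(3.6-14)+[0,0,h]),proj(p,t+z*(3.6+14)+[0,0,h]))
im=cv2.imread("pics/wrist5.png")[:,:,::-1];print(im[172:192,305].tolist())
E
python3 go.py 549.9 202 155
```

```text
196 [317.65871446 193.09382734] [317.39571075 179.62715452]
200 [317.68839668 184.31671758] [317.41957552 172.05700823]
204 [317.71849738 175.4215934 ] [317.4437266  164.39971078]
208 [317.74902661 166.40571767] [317.46816985 156.65353186]
[[54, 53, 53], [38, 36, 36], [35, 37, 43], [41, 57, 88], [53, 89, 145], [64, 110, 180], [67, 115, 188], [66, 112, 182], [63, 108, 177], [62, 105, 171], [56, 95, 154], [52, 88, 144], [61, 103, 169], [67, 115, 187], [65, 112, 183], [56, 96, 157], [46, 78, 127], [42, 71, 114], [42, 70, 114], [41, 69, 113]]
t 16.75 q [-0.298  0.431  2.376  2.06   1.382 -1.279] p [471.  126.4 163.7] gap 27.9
x [0.018 0.019 1.   ] y [ 0.683 -0.73   0.002] z [ 0.73   0.683 -0.026] F [ 0.1  0.6 -1.7]
shift cm [-0.59 -0.14 10.95]
```

```bash
python3 -m creep '[[-1,[-0.6,-0.1,3],0],[-1,[-0.6,-0.1,6],0],[-1,[-0.6,-0.1,9],0],[-1,[-0.6,-0.1,11],0],[-1,[-0.6,-0.1,11],0],[-1,[-0.6,-0.1,11],0],[-1,[-0.6,-0.1,11],0]]' >/dev/null; python3 go.py 549.9 202 155
python3 - <<'E'
from h import *
for n in("wrist","scene"): cv2.imwrite(f"pics/{n}6.png",manip.camera(n)[:,:,::-1])
t=manip.camera("top");cv2.imwrite("pics/top6.png",t[:,:,::-1])
a=cv2.imread("pics/wrist6.png")[0:300,200:440];b=cv2.imread("pics/scene6.png")[140:200,225:285];d=cv2.imread("pics/top6.png")[180:230,230:280]
c=np.zeros((600,800,3),np.uint8);c[:375,:300]=cv2.resize(a,None,fx=1.25,fy=1.25);c[:480,310:790]=cv2.resize(b,(480,480),interpolation=2);c[380:600,:220]=cv2.resize(d,(220,220),interpolation=2)
cv2.imwrite("pics/c6.png",c)
E
```

```text
t 17.45 q [-0.028  0.535  2.186  2.308  1.251 -1.264] p [549.8 201.8 153.9] gap 27.5
x [0.02  0.018 1.   ] y [ 0.683 -0.731 -0.001] z [ 0.73   0.683 -0.027] F [-0.2  0.1 -1.4]
shift cm [ 0.11 -0.01  0.02]
```

View pics/c6.png

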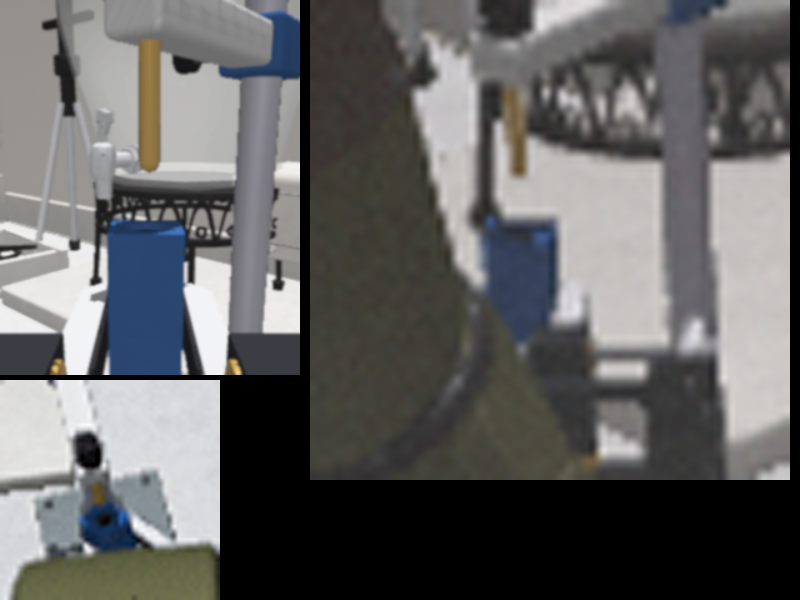

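```bash
python3 - <<'E'
from h import *
p=manip.camera_params("top");im=cv2.imread("pics/top6.png")
print(proj(p,[552.4,204.3,189]),proj(p,[552.4,204.3,210]))
g=im[203:219,246:262].astype(int)
print("V");[print(203+i,r.max(1).tolist()) for i,r in enumerate(g)]
h=cv2.cvtColor(im,cv2.COLOR_BGR2HSV);m=cv2.inRange(h,(12,90,60),(28,255,255));ys,xs=np.nonzero(m[195:215,245:262]);print("brass",list(zip(ys+195,xs+245)))
E
```

```text
[253.63062606 210.67454953] [252.87540888 207.61038256]
V
203 [98, 198, 125, 101, 97, 99, 87, 86, 100, 158, 149, 144, 145, 144, 148, 151]
204 [152, 200, 141, 99, 82, 97, 95, 75, 84, 146, 147, 147, 148, 146, 147, 151]
205 [156, 162, 150, 96, 88, 97, 96, 82, 78, 118, 150, 147, 147, 149, 146, 149]
206 [142, 145, 153, 108, 93, 96, 100, 79, 78, 89, 121, 128, 146, 150, 150, 152]
207 [147, 148, 145, 104, 91, 91, 100, 81, 82, 89, 97, 112, 150, 152, 153, 148]
208 [148, 152, 123, 96, 89, 83, 60, 75, 87, 82, 123, 100, 146, 149, 151, 150]
209 [148, 153, 107, 93, 92, 86, 85, 78, 77, 84, 105, 133, 134, 163, 148, 148]
210 [150, 157, 120, 90, 83, 84, 61, 44, 43, 57, 76, 164, 161, 178, 182, 149]
211 [152, 157, 162, 100, 84, 69, 30, 21, 13, 42, 75, 171, 145, 160, 227, 206]
212 [153, 155, 135, 137, 94, 75, 35, 10, 21, 72, 77, 143, 96, 115, 235, 235]
213 [150, 157, 92, 102, 85, 83, 74, 67, 78, 85, 78, 89, 73, 79, 216, 239]
214 [153, 157, 91, 70, 74, 81, 85, 84, 87, 81, 74, 71, 70, 62, 129, 206]
215 [153, 154, 84, 68, 67, 73, 79, 81, 83, 73, 71, 67, 72, 70, 50, 108]
216 [153, 154, 140, 77, 59, 69, 72, 79, 78, 75, 69, 69, 72, 72, 55, 17]
217 [116, 106, 98, 210, 114, 67, 70, 75, 71, 70, 75, 75, 74, 74, 71, 102]
218 [74, 68, 58, 217, 227, 132, 86, 71, 62, 65, 66, 64, 64, 66, 71, 94]
brass [(np.int64(204), np.int64(251)), (np.int64(204), np.int64(252)), (np.int64(205), np.int64(251)), (np.int64(205), np.int64(252)), (np.int64(206), np.int64(251)), (np.int64(206), np.int64(252)), (np.int64(206), np.int64(253)), (np.int64(207), np.int64(252)), (np.int64(207), np.int64(253))]
```

```bash
python3 -m creep '[[-1,[0.5,0.1,0.1],0],[-1,[1,0.1,0.1],0],[-1,[1.4,0.1,0.1],0],[-1,[1.8,0.1,0.1],0],[-1,[1.8,0.1,0.1],0],[-1,[1.8,0.1,0.1],0]]' | grep force; for i in 1 2 3; do python3 -m creep '[[-1,[0,0,0],0]]' | grep wrist; done
python3 -m creep '[[-1,[0.3,0,0],0],[-1,[0.6,0,0],0],[-1,[0.8,0,0],0],[-1,[0.8,0,0],0]]' | grep wrist;  for i in 1 2 3; do python3 -m creep '[[-1,[0,0,0],0]]' | grep wrist; done; python3 go.py
python3 -m creep '[[-1,[0.2,0,0],0],[-1,[0.4,0,0],0],[-1,[0.4,0,0],0]]' | grep wrist;  for i in 1 2 3; do python3 -m creep '[[-1,[0,0,0],0]]' | grep wrist; done; python3 go.py
python3 - <<'E'
from h import *
p=manip.camera_params("wrist");im=manip.camera("wrist");cv2.imwrite("pics/w7.png",cv2.resize(im[0:260,200:440,::-1],None,fx=2,fy=2))
E
```

```text
wrist_force: [0.7, 0.1, -1.6]
finger_force: 30.0
wrist_force: [-0.5, -0.6, -1.9]
wrist_force: [-0.4, 1.3, -2.2]
wrist_force: [-0.2, 0.2, -1.4]
wrist_force: [-0.3, -0.5, -3.7]
wrist_force: [0.2, 0.6, -3.3]
wrist_force: [0.6, -1.2, -3.9]
wrist_force: [-0.1, -0.8, -2.7]
t 19.2 q [-0.025  0.465  2.188  2.292  1.204 -1.209] p [552.1 202.9 179.1] gap 27.6
x [0.021 0.018 1.   ] y [ 0.683 -0.73  -0.001] z [ 0.73   0.683 -0.027] F [-0.1 -0.8 -2.7]
wrist_force: [-0.4, -0.8, -4.3]
wrist_force: [-0.8, -0.3, -4.6]
wrist_force: [0.3, -1.8, -4.6]
wrist_force: [-1.0, -0.6, -4.7]
t 19.8 q [-0.024  0.453  2.189  2.289  1.197 -1.201] p [552.2 203.  183.2] gap 27.7
x [0.021 0.018 1.   ] y [ 0.683 -0.73  -0.001] z [ 0.73   0.683 -0.027] F [-1.  -0.6 -4.7]
```

View pics/w7.png

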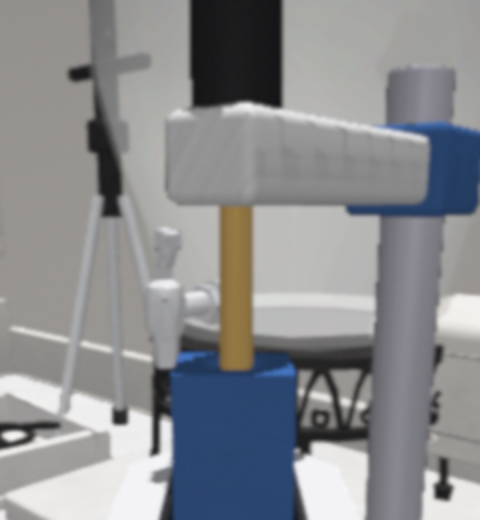

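The pin is pushed up a bit, about 2.8 N. A slight lateral push toward the robot hints the pin may be sitting on the near rim. I'll back off 3 mm in depth and retest.

```bash
python3 -m creep '[[-1,[-0.6,0,0],0],[-1,[-1.4,0,0],0],[-1,[-1.4,0,-0.3],0],[-1,[-1.4,0,-0.3],0],[-1,[-1.4,0,-0.3],0]]' | grep wrist; for i in 1 2 3; do python3 -m creep '[[-1,[0,0,0],0]]' | grep wrist; done
python3 - <<'E'
from h import *
im=manip.camera("top");p=manip.camera_params("top");s=manip.read_state();print(s["eef_pos"])
g=im[203:219,246:262].max(2).astype(int)
[print(203+i,r.tolist()) for i,r in enumerate(g) if 4<i<12]
print(proj(p,[552.4,204.3,s["eef_pos"][2]+35.3]))
cv2.imwrite("pics/w8.png",cv2.resize(manip.camera("wrist")[60:240,240:400,::-1],None,fx=3,fy=3,interpolation=2))
E
python3 -m creep '[[-1,[0.5,0,0],0],[-1,[0.9,0,0],0],[-1,[1.2,0,0],0],[-1,[1.3,0,0],0],[-1,[1.3,0,0],0]]' | grep wrist;  for i in 1 2 3 4; do python3 -m creep '[[-1,[0,0,0],0]]' | grep wrist; done; python3 go.py
```

```text
wrist_force: [0.4, -0.1, -1.7]
wrist_force: [0.5, -0.6, -2.0]
wrist_force: [-0.2, 0.3, -1.5]
wrist_force: [-0.8, -0.0, -1.2]
[549.75039848 200.75564447 169.45890564]
208 [150, 150, 148, 95, 84, 67, 57, 48, 35, 62, 171, 178, 160, 193, 185, 149]
209 [151, 158, 170, 99, 81, 57, 18, 21, 12, 54, 173, 165, 104, 161, 229, 205]
210 [149, 143, 128, 138, 99, 66, 31, 23, 36, 70, 118, 107, 65, 148, 238, 235]
211 [153, 148, 89, 100, 87, 74, 76, 74, 77, 81, 73, 67, 64, 100, 218, 237]
212 [154, 156, 111, 72, 71, 81, 83, 89, 87, 73, 74, 68, 65, 66, 126, 186]
213 [153, 158, 99, 71, 70, 72, 88, 117, 85, 72, 69, 72, 72, 69, 46, 83]
214 [151, 151, 113, 75, 60, 67, 80, 94, 73, 72, 69, 70, 71, 75, 47, 14]
[253.06536167 208.38116316]
wrist_force: [-0.7, -0.9, -3.6]
wrist_force: [-0.8, -0.4, -4.6]
wrist_force: [0.4, 0.4, -3.5]
wrist_force: [-0.6, -0.2, -2.8]
wrist_force: [-0.1, -0.6, -2.9]
t 21.65 q [-0.03   0.453  2.195  2.285  1.203 -1.203] p [550.  201.  182.2] gap 27.4
x [0.021 0.018 1.   ] y [ 0.683 -0.73  -0.001] z [ 0.73   0.683 -0.027] F [-0.1 -0.6 -2.9]
```

View pics/w8.png

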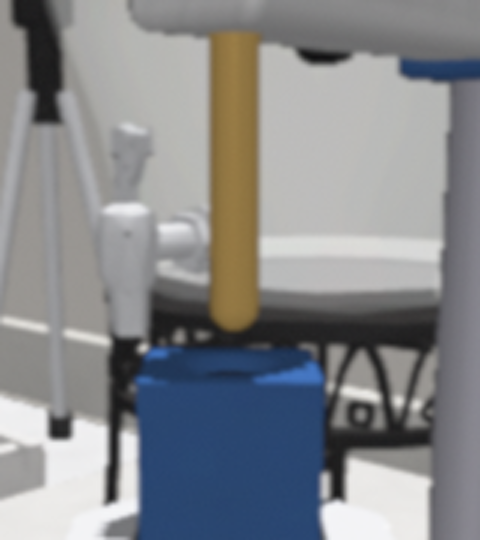

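Contact persists at about 1.7 N, now lower, which matches a 3 mm dimple (roughly 4.5 mm of pin travel). This end is the shallow one. I'll lower, back out, turn over by 180° and return.

```bash
python3 -m creep '[[-1,[-1.2,0,0],0],[-1,[-2.4,0,0],0],[-1,[-3.4,0,0],0],[-1,[-3.4,0,-3],0],[-1,[-3.4,0,-6],0],[-1,[-3.4,0,-9],1],[-1,[-3.4,0,-9],2.5],[-1,[-3.4,0,-9],4],[-1,[-3.4,0,-9],5.5],[-1,[-3.4,0,-9],7],[-1,[-3.4,0,-9],8.5],[-1,[-3.4,0,-9],10]]' | grep force
python3 -m creep '[[-1,[0,0,0],1.7],[-1,[0,0,0],3.4],[-1,[0,0,0],5.1],[-1,[0,0,0],6.8],[-1,[0,0,0],8.5],[-1,[0,0,0],10.2],[-1,[0,0,0],11.9],[-1,[0,0,0],13.6],[-1,[0,0,0],15.3],[-1,[0,0,0],17],[-1,[0,0,0],18.7],[-1,[0,0,0],20.4]]'| grep force
python3 -m creep '[[-1,[0,0,0],1.7],[-1,[0,0,0],3.4],[-1,[0,0,0],5.1],[-1,[0,0,0],5.6],[-1,[0,0,0],5.6],[-1,[0,0,0],5.6]]'| grep force
python3 go.py 550.5 201 148
```

```text
wrist_force: [0.7, 0.3, -1.9]
finger_force: 30.0
wrist_force: [-0.3, 0.5, -1.8]
finger_force: 30.0
wrist_force: [0.2, 0.2, -1.4]
finger_force: 30.0
t 24.65 q [-0.245  0.486  2.344  2.114  1.378  1.835] p [483.7 138.9 150.8] gap 28.1
x [-0.019 -0.019 -1.   ] y [-0.684  0.73  -0.001] z [ 0.73   0.683 -0.027] F [ 0.2  0.2 -1.4]
shift cm [ 0.04 -0.03  9.13]
```

```bash
python3 -m creep '[[-1,[0,0,3],0],[-1,[0,0,6],0],[-1,[0.1,0,8.5],0],[-1,[0.1,0,9],0],[-1,[0.1,0,9],0],[-1,[0.1,0,9],0]]' | grep force
python3 go.py 550 201 185
python3 - <<'E'
from h import *
im=manip.camera("top");p=manip.camera_params("top");s=manip.read_state()
g=im[203:219,246:262].max(2).astype(int)
[print(203+i,r.tolist()) for i,r in enumerate(g)]
for h in(40,44.7):print(proj(p,[552.4,204.3,s["eef_pos"][2]+h]))
E
```

```text
wrist_force: [0.4, -0.2, -1.4]
finger_force: 30.0
t 25.25 q [-0.033  0.554  2.186  2.306  1.264  1.866] p [548.7 199.9 147.1] gap 27.9
x [-0.021 -0.018 -1.   ] y [-0.683  0.73   0.001] z [ 0.73   0.683 -0.028] F [ 0.4 -0.2 -1.4]
shift cm [-3.79 -0.01  0.07]
203 [99, 198, 126, 100, 95, 100, 90, 85, 104, 154, 147, 146, 144, 145, 150, 154]
204 [149, 201, 140, 101, 88, 100, 92, 78, 88, 147, 148, 143, 147, 146, 150, 151]
205 [156, 163, 147, 96, 85, 97, 94, 78, 75, 116, 148, 149, 146, 152, 146, 149]
206 [145, 147, 152, 107, 90, 91, 98, 78, 78, 92, 121, 126, 146, 150, 151, 149]
207 [147, 150, 145, 99, 91, 92, 102, 85, 82, 87, 98, 111, 146, 151, 152, 148]
208 [150, 150, 124, 95, 93, 82, 64, 75, 89, 84, 155, 121, 148, 153, 150, 150]
209 [149, 157, 108, 97, 85, 88, 83, 84, 83, 82, 124, 157, 160, 152, 149, 152]
210 [150, 156, 106, 87, 87, 84, 79, 80, 81, 73, 79, 175, 180, 146, 149, 148]
211 [151, 153, 124, 90, 84, 83, 71, 71, 74, 74, 79, 180, 154, 102, 197, 142]
212 [155, 157, 126, 116, 94, 89, 72, 73, 80, 77, 85, 124, 93, 61, 173, 213]
213 [151, 159, 98, 96, 82, 84, 85, 83, 84, 87, 82, 73, 71, 65, 151, 238]
214 [154, 155, 90, 70, 76, 75, 84, 87, 86, 81, 76, 74, 71, 64, 123, 238]
215 [153, 157, 88, 68, 71, 72, 74, 115, 124, 83, 76, 66, 74, 69, 80, 155]
216 [156, 156, 145, 91, 74, 75, 76, 95, 92, 67, 66, 66, 65, 67, 60, 61]
217 [116, 106, 109, 77, 65, 66, 68, 75, 71, 76, 78, 82, 82, 84, 84, 82]
218 [80, 73, 79, 86, 82, 84, 88, 91, 91, 91, 93, 92, 94, 94, 94, 97]
[253.69696872 210.94368363]
[253.52960593 210.26472594]
```

```bash
python3 -m creep '[[-1,[-0.5,0,0.1],0],[-1,[-1,0,0.1],0],[-1,[-1.5,0,0.1],0],[-1,[-1.8,0,0.1],0],[-1,[-2.1,0,0.1],0],[-1,[-2.4,0,0.1],0],[-1,[-2.6,0,0.1],0],[-1,[-2.6,0,0.1],0]]' | grep wrist;  for i in 1 2 3 4; do python3 -m creep '[[-1,[0,0,0],0]]' | grep wrist; done; python3 go.py
python3 - <<'E'
from h import *
a=manip.camera("scene")[140:200,225:285];b=manip.camera("top")[190:225,235:270];w=manip.camera("wrist")[0:260,180:460]
c=np.zeros((480,800,3),np.uint8);c[:,:480]=cv2.resize(a,(480,480),interpolation=2);c[:220,490:710]=cv2.resize(b,(220,220),interpolation=2);c[220:480,490:770]=w
cv2.imwrite("pics/c9.png",c[:,:,::-1])
E
```

```text
wrist_force: [-0.4, -0.3, -1.5]
wrist_force: [-0.3, -0.1, -2.7]
wrist_force: [0.7, -0.4, -1.4]
wrist_force: [-0.3, -0.2, -1.0]
wrist_force: [-0.4, 0.2, -2.3]
t 26.5 q [-0.029  0.48   2.191  2.293  1.217  1.92 ] p [550.5 201.5 173.2] gap 28.1
x [-0.021 -0.018 -1.   ] y [-0.683  0.73   0.001] z [ 0.73   0.683 -0.027] F [-0.4  0.2 -2.3]
```

View pics/c9.png

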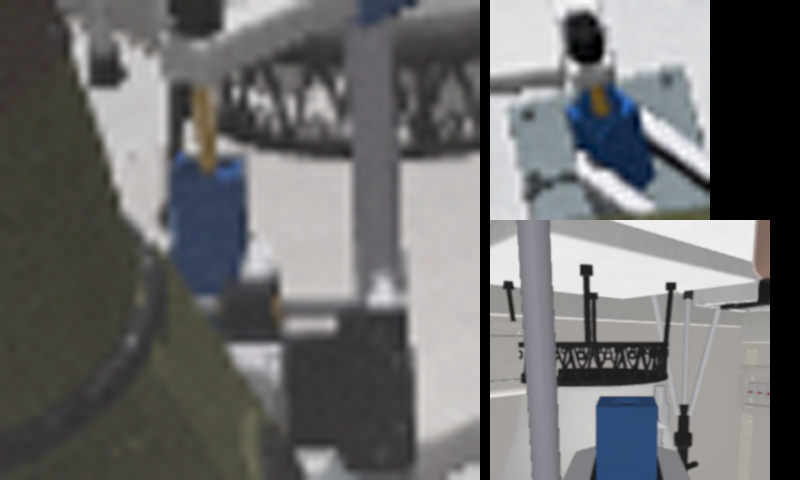

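No contact yet. The pin (scene crop (208,165)) looks centred at the bar's top. I'll keep rising in small steps.

```bash
for k in 1 2; do python3 -m creep '[[-1,[-0.2,0,0],0],[-1,[-0.4,0,0],0],[-1,[-0.4,0,0],0]]' | grep wrist;  for i in 1 2 3 4; do python3 -m creep '[[-1,[0,0,0],0]]' | grep wrist; done; python3 go.py|head -1; done
```

```text
wrist_force: [1.4, -0.4, -2.5]
wrist_force: [-0.3, 0.6, -0.8]
wrist_force: [0.3, -0.2, -1.8]
wrist_force: [-0.6, 0.4, -2.4]
wrist_force: [0.5, -0.2, -1.9]
t 27.35 q [-0.029  0.468  2.192  2.29   1.21   1.928] p [550.6 201.6 177.2] gap 28.1
wrist_force: [0.0, -0.1, -0.7]
wrist_force: [0.1, 0.9, -2.0]
wrist_force: [-0.1, 0.1, -2.3]
wrist_force: [-0.5, 0.1, -1.2]
wrist_force: [-1.0, -0.4, -2.1]
t 28.05 q [-0.028  0.457  2.193  2.287  1.203  1.936] p [550.7 201.6 181.2] gap 27.5
```

```bash
python3 -m creep '[[-1,[-0.2,0,0],0],[-1,[-0.4,0,0],0],[-1,[-0.6,0,0],0],[-1,[-0.6,0,0],0]]' | grep wrist;  for i in 1 2 3 4 5; do python3 -m creep '[[-1,[0,0,0],0]]' | grep wrist; done; python3 go.py|head -1
python3 - <<'E'
from h import *
im=manip.camera("scene");p=manip.camera_params("scene")
for h in(250,230,225,220):print(h,proj(p,[552.5,204.5,h]).round(1))
cv2.imwrite("pics/f.png",cv2.resize(im[140:200,225:285,::-1],(480,480),interpolation=2))
E
```

```text
wrist_force: [0.5, -0.2, -2.2]
wrist_force: [-0.9, 1.3, -1.3]
wrist_force: [-0.3, -0.2, -0.3]
wrist_force: [-0.0, 0.2, -2.1]
wrist_force: [-0.4, 0.7, -1.7]
wrist_force: [0.1, 0.4, -2.0]
t 28.95 q [-0.028  0.44   2.194  2.283  1.192  1.949] p [550.8 201.7 187.2] gap 27.2
250 [249.3 151.1]
230 [249.7 156.9]
225 [249.8 158.4]
220 [249.9 159.8]
```

View pics/f.png

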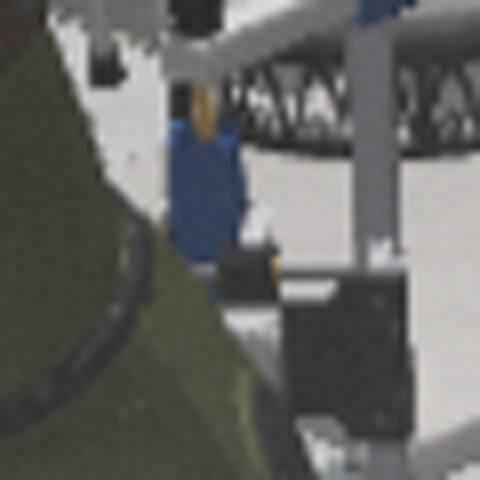

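The bar's top (scene crop row ~131) is at about 231 mm, so the pin stands about 21 mm down in the hole with no axial force. I'm handing in.

```bash
python3 -c "
from cell import manip
print(manip.sign_off())"
```

```text
the job is handed in; nothing more can be done
None
```

I found the first end I tried to be the shallow one, turned the standoff over, and handed the job in at about 29 s with it held upright under the stand, bored end up, the pin about 21 mm down the hole and no measurable push on it.

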